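Seat a heel wedge in the gluing jig

ROBOT

A 6-joint arm with a two-finger parallel gripper is mounted at the origin on a cart in front of the work surface, level with it; the furniture and walls round the work are solid. World frame = base frame: x ahead of the robot, y to its left, z up, the work surface at z = 0. Lengths are in m, angles in rad, forces in N, time in s.
With the tool pointing down it reaches from about 0.375 to 0.9 m from the base axis. Payload 3.1 kg.
Tool frame: the origin (TCP) lies between the finger pads; the fingertips stand 11 mm ahead of it and the grasp point (between the pads) lies 8 mm behind it; z points along the fingers, y is the line along which they close (so a half turn about z gives the same grasp; the last joint's range is limited). The gripper opens to 85 mm and grips with 20 to 120 N. Pads are 22 mm wide; open, the fingers measure 114 mm over their backs; the gripper's body (76 mm by 85 mm) begins 54 mm behind the grasp point. The pads swing forward as they close: fully open they stand 13 mm farther back than shut.
Start: joints at [1.127, 0.527, 1.433, -0, 1.181, -0.178], TCP at [0.164, 0.603, 0.215] pointing down, gripper open.
Joint ranges: [-3.08, 3.08], [-0.75, 2.2], [0.22, 2.44], [-1.43, 4.57], [0, 2.65], [-2.85, 2.85]. Speed limits (rad/s): [2.79, 2.79, 3.14, 3.14, 3.14, 3.14].

INTERFACE

Orientations are given as a unit quaternion [w, x, y, z].
In Python, from workcell import sense, capture, get_calibration, hand_in gives the robot as it stands. The module is installed in compiled form; this text tells all that it offers.
- The arm moves only by the tool carry_out, never from a script. Its arguments are lists of equal length, an entry for each row: "turn": the turn, a rotation vector about the tool's x, y, z in degrees, a list of three; "offset": the shift along the tool's x, y, z in units of 40 mm (1.0 is 40 mm), a list of three; "gripper": the gripper command: -1 is shut, 1 is fully open, values between are in proportion. In form: {"turn": [[wx, wy, wz], ...], "offset": [[tx, ty, tz], ...], "gripper": [gripper, ...]}. A call has 1 to 5 rows; each row is the pose to reach, as a shift and turn from the pose commanded when the call began, along the tool's axes at that moment; what a row does not reach only later rows make up. A row lasts 1/10 s, in which the tool goes at most 50 mm and 8.59 degrees, less where a joint would pass 70% of its speed; a pose out of reach is approached as far as the arm can. A call with a gripper value outside its range is refused whole. The fingers move at their own pace and stop on an object; "force" is the grip in N (left out, the last holds). Time passes only in rows, so rows that repeat a pose let the fingers close. It gives the time, the measured TCP pose, the force, the opening and the grip force at its end, in the units of the state.
- sense(): the state, without advancing time (a new reading comes with each control period).
- capture(name): name is "scene" or "top" or "wrist"; returns (picture, depth): 384x512x3 uint8, red, green, blue; 384x512 float32, m along the optical axis (not along the pixel's ray), 0 where there is no reading.
- get_calibration(name): a dict with "intrinsics" (3x3 intrinsics, pixels), "rvec" (rotation vector, rad) and "tvec" (3), from world to camera coordinates, as OpenCV has them; the wrist camera has in their place "T_tool_cam" (4x4, takes a point from camera to tool coordinates, whose origin is the TCP and whose axes are the flange's). Camera axes: x right, y down, z forward; pixel columns grow to the right and rows downward; lengths in m; the calibration is good to about 2 mm. A picture is of the moment at which its call begins: read the wrist's pose just before it. get_calibration takes no time and is no camera call.
- hand_in(): hands the job in; it is judged then, once.
The state is a dict: "clock": time; "joints": joint angles; "qvel": joint speeds; "effort": joint torques, N m; "eef_pos": TCP position; "tcp_rot": TCP orientation; "wrist_force": force on the tool from outside, world axes, zero at the start; "ft_torque": the same for the moment, N m; "finger_gap": finger opening in m; "gripper_force": force on a finger pad.
Only numpy, scipy, OpenCV 4.12 (cv2) and the standard library are available. Lean on these libraries where they do the work, as an engineer would, in place of code of your own. Each camera call takes 0.05 s, during which the arm holds its last target. There are 200 camera calls.

TASK

Get the blue heel wedge ready for gluing, without ever picking it up: push it straight back over the board until it lies flat against the long aluminium fence, then slide it to the left along the fence, keeping it against the fence, until it is fully home in the corner pocket. Then push the red swing gate shut behind it and draw the hand clear. Do not tip the wedge, and leave the white wedge and the other things on the bench where they are.

Things in the scene. Friction and masses are not known exactly. Their poses are not given: they have to be found in the camera images.
- jig: Gluing jig, fixed: plywood baseboard 180 (x) x 400 (y) x 12 mm. Origin: centre of its underside, on the bench; its top is 12 mm higher. x points away from the robot to the fence, y along the fence to the left, toward the corner pocket. Positions given below as jig x, y are in this frame.
- fence_face (a point): Foot of the aluminium fence's face, half-way along it, on the board's top: jig x = +70, y = 0 mm. The fence runs along the whole far edge of the board (jig y from -200 to +200 mm), 20 mm deep and 14 mm high above the board; smooth, the wedges slip along it easily (friction 0.2; on the plywood about 0.6). Axes as the jig's.
- pocket (a point): Where the centre of the blue wedge's underside lies when home, touching fence and end stop: on the board's top, jig x = +42, y = +150 mm. The pocket is 59 mm wide in x, open toward -y. Its aluminium end stop (14 mm high) has its face at jig y = +180 mm; its front guide (11 mm high) fills jig x from -11 to +11, y from +112 to +180 mm, with a rounded end. Axes as the jig's.
- blue_wedge: Light blue EVA heel wedge, loose, 17 to 35 g, 56 (x) x 60 (y) mm, corners rounded; 10 mm thick at its -x edge (near the robot), 3 mm at its +x edge, so its weight centre is 5 mm toward the thick edge. Lies flat on the board, off the fence, turned at most 0.35 rad from the jig's axes; same way round when home. Origin: centre of its underside. Pushed square on the fence it straightens.
- white_wedge: Off-white EVA heel wedge of the same shape and size, loose on the same board; it is to stay where it is. Which of the two wedges lies nearer the pocket varies. Origin: centre of its underside.
- gate (a joint): Angle of the red swing gate about its upright pivot, rad. 0: shut, across the pocket's mouth along jig +x, at its stop. Grows clockwise from above; 1.57 points along jig -y; starts open at 2.0 to 2.55, pointing back toward the robot. Friction of about 0.035 N m, no spring: it stays where left. Shut, its face stands 3 mm behind a wedge that is home.
- gate_pivot (a point): The gate's pivot axis, at the level of the board's top, at x = 0, y = +112 mm of the jig. Axes as the jig's.
- gate_knob (a point): Middle of the black knob on the gate: a round upright peg 14 mm across, 50 mm from the pivot, from 12 to 30 mm above the board's top (this point is 21 mm above the board). The gate's red bar under it is 10 mm wide, 9 mm high and reaches 62 mm from the pivot. The x axis points from the pivot along the bar.
- glue_brush: Red-handled glue brush, 158 x 25 x 13 mm, lying on the bench left of the jig; to be left alone. Origin: centre of its underside.
- glue_tin: Yellow and black glue tin with a black lid, 72 mm across, 108 mm high, at the back left of the bench; to be left alone. Origin: centre of its underside.
- cork_block: Cork sanding block, 105 x 50 x 32 mm, at the front of the bench on the right; to be left alone. Origin: centre of its underside.
- marker: White marker pen with a red cap, 136 x 16 x 16 mm, lying on the bench far left of the jig; to be left alone. Origin: centre of its underside.
- wax_bar: Ochre bar of polishing wax, 85 x 35 x 20 mm, at the front right of the bench; to be left alone. Origin: centre of its underside.
There are look-alikes about, which are no part of the job. What is shaped like the blue_wedge but purple is not meant.

How it is judged:
By the outcome, as a careful person would: the job done as asked, in the order asked, and still so for the second after the job is handed in, with the robot touching nothing.
It also fails if it takes over 54 s, if anything falls off the work surface, if the arm or the gripper's body presses on something with over 40 N, if the wrist force passes 120 N, or if a joint passes its speed limit or range.

## Working session

There is one attempt and no reset: what is moved stays moved. The work goes in short steps, Python scripts to look and compute and a tool call to move; the robot and the scene stay as the last step left them, time stands still between calls to the robot, and variables do not carry over. Pictures are saved under pics/ and viewed, at most 10 in all, crops included, and the job is handed in when it is done.

Besides the shell and the picture viewer there is one more tool, called after ">>>" as name(argument=value, ...) on one line, values as JSON. carry_out: Moves the arm, as the interface text tells. Its arguments: {"type":"object","properties":{"turn":{"type":"array"},"offset":{"type":"array"},"gripper":{"type":"array"},"force":{"type":"number"}},"required":["turn","offset","gripper"]}

```bash
mkdir -p pics
cat > h.py <<'E'
import numpy as np, cv2
from workcell import sense, capture, get_calibration, hand_in
def snap(n,f=None):
    s=sense(); im,d=capture(n)
    if f: cv2.imwrite('pics/'+f,cv2.cvtColor(im,cv2.COLOR_RGB2BGR))
    return im,d,s
def ray(n,px,z,s=None):
    "pixels Nx2 -> world points on plane z"
    c=get_calibration(n);K=np.array(c['intrinsics']);px=np.atleast_2d(px).astype(float)
    d=np.c_[px,np.ones(len(px))]@np.linalg.inv(K).T
    if n=='wrist':
        from scipy.spatial.transform import Rotation as Ro
        q=s['tcp_rot'];R=Ro.from_quat([q[1],q[2],q[3],q[0]]).as_matrix();T=np.array(c['T_tool_cam'])
        Rc=R@T[:3,:3];o=np.array(s['eef_pos'])+R@T[:3,3]
    else:
        Rm=cv2.Rodrigues(np.array(c['rvec'],float))[0];Rc=Rm.T;o=-Rm.T@np.array(c['tvec'],float).ravel()
    w=d@Rc.T
    return o+w*((z-o[2])/w[:,2])[:,None]
E
python3 - <<'E'
from h import *
a,_,s=snap('top','top.png'); b,_,_=snap('scene','scene.png')
print(s)
for n in ('top',): print(ray(n,[[0,0],[511,0],[0,383],[511,383]],0.012))
E
```

```text
{'clock': 0.0, 'joints': array([ 1.12746794e+00,  5.28477025e-01,  1.43391403e+00,  1.40834276e-05,
        1.18139466e+00, -1.78449154e-01]), 'qvel': array([ 0.000151  ,  0.00172918,  0.00152932, -0.00229683,  0.00038182,
       -0.00058271]), 'effort': array([ 4.56615471e-04, -4.42347908e+01, -1.78026634e+01, -3.07760729e-04,
        8.46308016e-03, -1.09176872e-05]), 'eef_pos': array([0.16322757, 0.60252524, 0.21372326]), 'tcp_rot': array([-3.41632689e-04,  1.32055362e-01,  9.91241736e-01, -1.04197053e-03]), 'wrist_force': array([-0.66636596, -0.5861526 ,  1.01908629]), 'ft_torque': array([ 0.02506467,  0.00196047, -0.04561762]), 'gripper_force': 0.0, 'finger_gap': 0.0852175589866965}
[[ 1.2708987   0.90382754  0.012     ]
 [ 1.24314265 -0.9311941   0.012     ]
 [-0.04968464  0.85826886  0.012     ]
 [-0.08974168 -0.83039395  0.012     ]]
```

View pics/top.png

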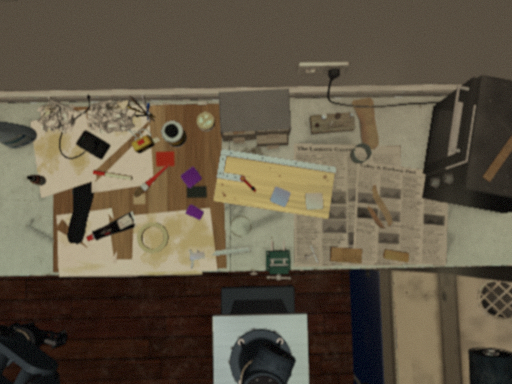

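View pics/scene.png

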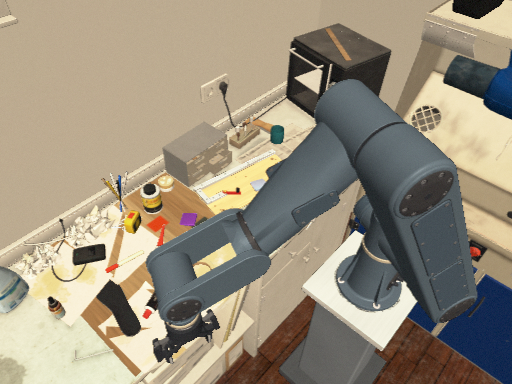

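The top view shows the board at about (215–335, 150–217), the fence on its far side, and the pocket with the red gate at (245,183). There are four wedge-like things: light blue at (281,197), off-white at (314,200), and purple at (192,177) and (195,212). The light blue one on the board fits the description, so I'll confirm it in an enlarged crop and measure.

Run:
```python
from h import *
im,d,s=snap('top')
c=cv2.cvtColor(im[135:230,200:350],cv2.COLOR_RGB2BGR)
cv2.imwrite('pics/crop.png',cv2.resize(c,None,fx=5,fy=5,interpolation=cv2.INTER_CUBIC))
hsv=cv2.cvtColor(im,cv2.COLOR_RGB2HSV)
def comps(m,z,name,amin=15):
    m=m.astype(np.uint8); m[:140]=0;m[225:]=0;m[:,:205]=0;m[:,345:]=0
    for q in cv2.findContours(m,0,2)[0]:
        if cv2.contourArea(q)<amin: continue
        p=q[:,0]; w=ray('top',p,z)[:,:2]
        r=cv2.minAreaRect((w*1000).astype(np.float32)); print(name,p.mean(0).round(),np.round(r[0]),np.round(r[1]),round(r[2],1), cv2.contourArea(q)); 
        if name=='board': print(cv2.boxPoints(r).round())
H,S,V=[hsv[...,i].astype(int) for i in range(3)]
for p in [(281,197),(314,200),(300,180),(245,183),(260,160)]: print(p,hsv[p[1],p[0]])
comps((H>90)&(H<125)&(S>50),0.018,'blue')
comps((H>12)&(H<35)&(S>80)&(V>100),0.012,'board',500)
comps(((H<8)|(H>172))&(S>120),0.02,'red',5)
# heights near
P=ray('top',[[255,105],[255,140]],0.15);print(P, d[110,255],d[180,300], d[138,255])
```

```text
(281, 197) [ 93  21 135]
(314, 200) [ 26  44 155]
(300, 180) [ 23 115 175]
(245, 183) [ 16 138 159]
(260, 160) [ 35  34 148]
board [257. 186.] [601. -44.] [446. 292.] 89.5 5918.5
[[ 453. -266.]
 [ 745. -268.]
 [ 750.  178.]
 [ 457.  180.]]
red [248. 183.] [594.  32.] [34.  2.] 43.7 6.5
[[0.83070119 0.00281514 0.15      ]
 [0.71700549 0.00509845 0.15      ]] 1.4722657 1.5718361 1.591141
```

View pics/crop.png

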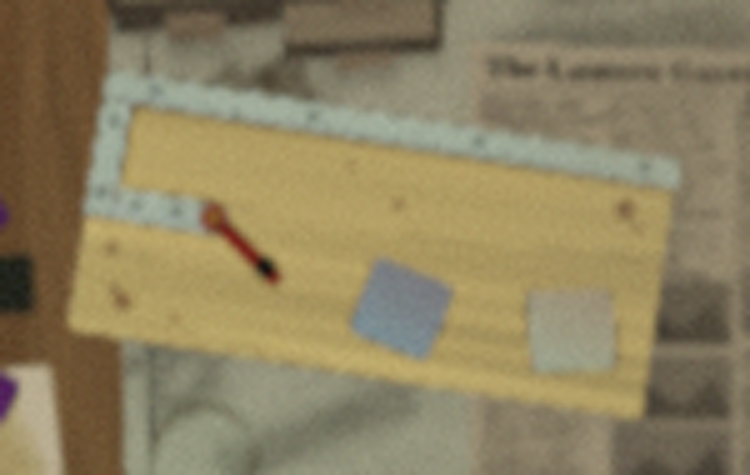

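The crop confirms it: the light blue wedge is at crop (402,307), the white one at (572,330), and the gate is open from its pivot at (212,216) to its knob at (266,268). Next I'll compute poses.

Run:
```python
from h import *
px=lambda a:np.array(a)/5-0.4+[200,135]
f=ray('top',px([(113,72),(680,160)]),.026)[:,:2]; n=ray('top',px([(68,328),(643,417)]),.012)[:,:2]
print(f,n); 
ux=(n[0]-n[1]);uy=ux/np.linalg.norm(ux); print('yaw',np.arctan2(-uy[0],uy[1]), (lambda v:np.arctan2(-v[0],v[1]))(f[0]-f[1]),np.linalg.norm(f[0]-f[1]),np.linalg.norm(n[0]-n[1]))
print('centre',(f.sum(0)+n.sum(0))/4)
print('blue',ray('top',px([(402,307)]),.018),'piv',ray('top',px([(212,216)]),.02),'knob',ray('top',px([(266,268)]),.04))
c=get_calibration('wrist');print(np.array(c['T_tool_cam']).round(3),c['intrinsics'])
im,d=capture('top'); 
# grey box near edge and height
T=get_calibration('top');Rm=cv2.Rodrigues(np.array(T['rvec'],float))[0];o=-Rm.T@np.array(T['tvec']).ravel()
for p in [(255,105),(255,125),(275,140),(240,140)]:
    v=np.linalg.inv(np.array(T['intrinsics']))@[*p,1]*d[p[1],p[0]]; print(p,(o+Rm.T@v).round(3))
```

```text
[[ 0.7140272   0.11741434]
 [ 0.64544718 -0.27109252]] [[ 0.5391016   0.15149879]
 [ 0.47010924 -0.24163244]]
yaw -0.17372541582951884 -0.17472209018140195 0.39451337487279653 0.39913921492869603
centre [ 0.59217131 -0.06095296]
blue [[ 0.54853109 -0.0778857   0.018     ]] piv [[0.61364325 0.05117569 0.02      ]] knob [[0.57492125 0.01484718 0.04      ]]
[[-0.    -0.959 -0.282  0.072]
 [ 1.    -0.001  0.001 -0.   ]
 [-0.001 -0.282  0.959 -0.16 ]
 [ 0.     0.     0.     1.   ]] [[268.19033099   0.         258.0054677 ]
 [  0.         268.19033099 195.29020347]
 [  0.           0.           1.        ]]
(255, 105) [0.836 0.003 0.133]
(255, 125) [0.769 0.004 0.135]
(275, 140) [ 0.747 -0.066  0.003]
(240, 140) [0.732 0.054 0.084]
```

>>> carry_out(turn=[[0, 0, 0], [0, 0, 0], [0, 0, 0], [0, 0, 0], [0, 0, 0]], offset=[[-0.8, -0.94, 0], [-1.6, -1.88, 0], [-2.4, -2.82, 0], [-3.2, -3.76, 0], [-4, -4.7, 0]], gripper=[-0.5, -0.5, -0.5, -0.5, -0.5])

```text
clock: 0.7
eef_pos: [0.2691, 0.3782, 0.2147]
tcp_rot: [0.0, 0.132, 0.991, 0.0]
wrist_force: [1.6, -0.8, 0.2]
finger_gap: 0.0212
gripper_force: 0.0
```

>>> carry_out(turn=[[0, 0, 0], [0, 0, 0], [0, 0, 0], [0, 0, 0], [0, 0, 0]], offset=[[-0.8, -0.94, 0], [-1.6, -1.88, 0], [-2.4, -2.82, 0], [-3.2, -3.76, 0], [-4, -4.7, 0]], gripper=[-0.5, -0.5, -0.5, -0.5, -0.5])

```text
clock: 1.2
eef_pos: [0.3745, 0.1547, 0.2149]
tcp_rot: [0.0, 0.132, 0.991, 0.0]
wrist_force: [0.6, 0.2, 0.2]
finger_gap: 0.0212
gripper_force: 0.0
```

>>> carry_out(turn=[[0, 0, -2], [0, 0, -5.2], [0, 0, -5.2], [0, 0, -5.2], [0, 0, -5.2]], offset=[[-0.8, -0.94, 0.2], [-1.6, -1.88, 0.4], [-2.4, -2.82, 0.6], [-3.2, -3.76, 0.8], [-4, -4.7, 1]], gripper=[-0.5, -0.5, -0.5, -0.5, -0.5])

```text
clock: 1.7
eef_pos: [0.4797, -0.0688, 0.1744]
tcp_rot: [0.0, 0.087, 0.996, 0.0]
wrist_force: [0.9, 0.2, 0.3]
finger_gap: 0.0212
gripper_force: 0.0
```

Run:
```python
from h import *
im,d,s=snap('wrist','w1.png'); print(s['eef_pos'],s['tcp_rot'])
hsv=cv2.cvtColor(im,cv2.COLOR_RGB2HSV)
for p in [(256,200)]: print(hsv[p[1],p[0]])
```

```text
[ 0.47967415 -0.0688177   0.17442781] [9.69774445e-05 8.72733220e-02 9.96184397e-01 7.04865245e-05]
[ 23 114 166]
```

View pics/w1.png

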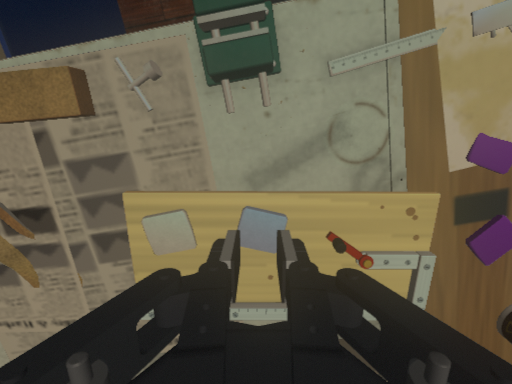

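The wrist view, which is upside down with the robot side at the top, shows the board's near edge at row 193 from (124,193) to (438,194). The blue wedge's near edge runs from (246,207) to (287,217), the white wedge is at (170,232), and the gate runs from its pivot at (368,262) to (333,237).

```bash
cat >> h.py <<'E'
C=np.array([0.592,-0.061]);YAW=-0.174
def jig(w):
    c,s=np.cos(YAW),np.sin(YAW); return ((np.atleast_2d(w)[:,:2]-C)@np.array([[c,-s],[s,c]]))*1000
def world(j):
    c,s=np.cos(YAW),np.sin(YAW); return C+np.atleast_2d(j)/1000@np.array([[c,s],[-s,c]])
E
python3 - <<'E'
from h import *
im,d,s=snap('wrist')
R=lambda p,z:ray('wrist',p,z,s)
a=R([(124,193),(438,194)],.012); print('near corners',a.round(4),jig(a).round(1))
v=a[1]-a[0];print('yaw',np.arctan2(-v[0],v[1]),'len',np.hypot(*v[:2]))
print('blue near',jig(R([(246,207),(287,217)],.022)).round(1),'far',jig(R([(238,238)],.016)).round(1))
print('white',jig(R([(144,218),(187,210),(196,247),(156,254)],.019)).round(1))
print('pivot',jig(R([(368,262)],.026)),'knob',jig(R([(334,238)],.042)), 'tcp',jig(s['eef_pos']))
print('endstop in corner', jig(R([(410,270),(438,193),(434,254),(413,254)],.026)))
E
```

```text
near corners [[ 0.4756 -0.2457  0.012 ]
 [ 0.546   0.1396  0.012 ]] [[ -82.6 -202.1]
 [ -80.   189.6]]
yaw -0.1805665198921757 len 0.3916767153594855
blue near [[-67.1 -49.3]
 [-53.8   1.4]] far [[-22.5 -60.8]]
white [[ -51.8 -178.1]
 [ -62.3 -123.1]
 [ -11.2 -115.5]
 [  -1.1 -168.8]]
pivot [[  7.10601697 107.11028458]] knob [[-34.79172392  55.77771359]] tcp [[-102.46824968  -33.59123018]]
endstop in corner [[ 18.98846237 163.054941  ]
 [-85.48467386 179.63535345]
 [ -4.27596337 189.90666817]
 [ -4.33209315 163.16493531]]
```

>>> carry_out(turn=[[0, 0, 0], [0, 0, 0], [0, 0, 0], [0, 0, 0], [0, 0, 0]], offset=[[0, 0, 1.0], [0, 0, 2.0], [0, 0, 3.0], [0, 0, 3.5], [0, 0, 3.7]], gripper=[-0.5, -0.5, -0.5, -0.5, -0.5])

```text
clock: 2.3
eef_pos: [0.4775, -0.0657, 0.0248]
tcp_rot: [-0.002, 0.087, 0.996, 0.001]
wrist_force: [-0.3, 0.6, -0.0]
finger_gap: 0.0211
gripper_force: 0.0
```

```bash
sed -i 's/^C=.*/C=np.array([0.5956,-0.0637]);YAW=-0.175/' h.py
python3 - <<'E'
from h import *
im,d,s=snap('wrist','w2.png'); print(s['eef_pos'],s['wrist_force'],jig(s['eef_pos']))
E
```

```text
[ 0.47747857 -0.06567778  0.02475386] [-0.30288387  0.5579222  -0.01861397] [[-115.97296082  -22.51347772]]
```

View pics/w2.png

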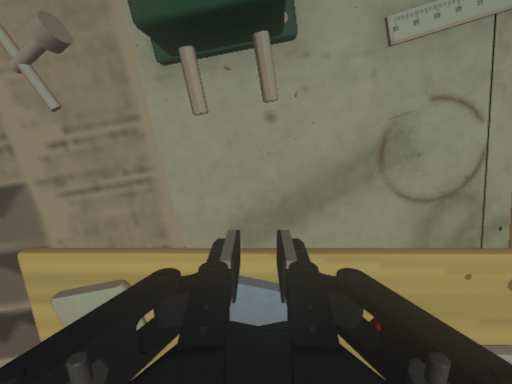

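Look: the fingers stand just off the board's near edge (row 250), with the blue wedge straight ahead between them and nothing in contact. The earlier wrist/top disagreement came from using w1's pixels with a later pose; corrected, both views agree on a centre of (0.592,-0.061). I'll push now.

>>> carry_out(turn=[[0, 0, 0], [0, 0, 0], [0, 0, 0], [0, 0, 0], [0, 0, 0]], offset=[[-0.3, 0, 0], [-0.6, 0, 0], [-0.9, 0, 0], [-1.15, 0, 0], [-1.4, 0, 0]], gripper=[-0.5, -0.5, -0.5, -0.5, -0.5])

```text
clock: 2.85
eef_pos: [0.5354, -0.0764, 0.0278]
tcp_rot: [0.001, 0.087, 0.996, -0.0]
wrist_force: [0.3, -0.2, 0.0]
finger_gap: 0.0215
gripper_force: 0.0
```

>>> carry_out(turn=[[0, 0, 0], [0, 0, 0], [0, 0, 0], [0, 0, 0], [0, 0, 0]], offset=[[-0.25, 0, 0], [-0.5, 0, 0], [-0.75, 0, 0], [-1.0, 0, 0], [-1.15, 0, 0]], gripper=[-0.5, -0.5, -0.5, -0.5, -0.5])

```text
clock: 3.35
eef_pos: [0.5809, -0.0847, 0.0267]
tcp_rot: [0.0, 0.087, 0.996, -0.0]
wrist_force: [-0.7, 0.8, 0.8]
finger_gap: 0.0214
gripper_force: 0.0
```

```bash
sed -i 's/^C=.*/C=np.array([0.592,-0.061]);YAW=-0.175/' h.py
python3 - <<'E'
from h import *
im,d,s=snap('wrist'); print(s['eef_pos'],s['wrist_force'],jig(s['eef_pos']))
t,_,_=snap('top')
c=t[135:230,200:350]
a=cv2.resize(im,None,fx=1,fy=1)[100:384]; b=cv2.resize(c,(512,324),interpolation=cv2.INTER_CUBIC)
cv2.imwrite('pics/c3.png',cv2.cvtColor(np.vstack([a[:270],b]),cv2.COLOR_RGB2BGR))
E
```

```text
[ 0.58086035 -0.08467615  0.02669965] [-0.71575458  0.7845624   0.84161703] [[ -6.84730259 -25.25403832]]
```

View pics/c3.png

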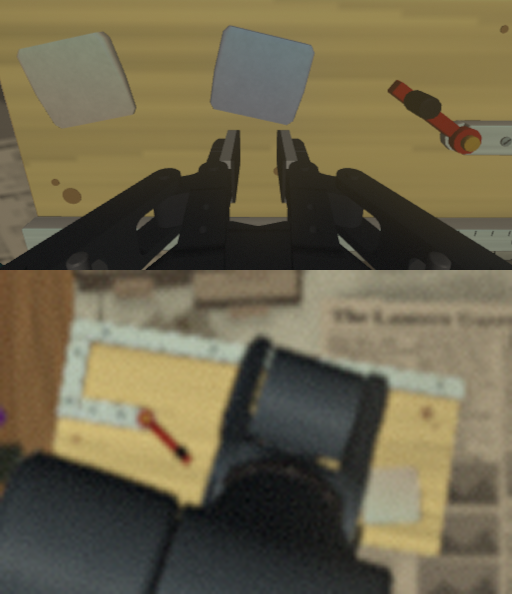

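The wrist view shows the fingers passed over the wedge: blue is unmoved at (262,75), white is at (77,80) and the gate is at right. The half-open tips stand higher than I assumed. I'll back off, shut the gripper so the tips are 11 mm ahead, and go lower.

>>> carry_out(turn=[[0, 0, 0], [0, 0, 0], [0, 0, 0], [0, 0, 0], [0, 0, 0]], offset=[[0, 0, -0.8], [0.6, 0, -0.8], [1.4, 0, -0.8], [2.2, 0, -0.8], [2.6, 0, -0.8]], gripper=[-0.5, -0.5, -0.5, -1, -1])

```text
clock: 3.95
eef_pos: [0.4727, -0.0648, 0.0586]
tcp_rot: [-0.003, 0.087, 0.996, 0.001]
wrist_force: [-0.4, 0.5, -0.1]
finger_gap: -0.0002
gripper_force: 0.0
```

>>> carry_out(turn=[[0, 0, 0], [0, 0, 0], [0, 0, 0], [0, 0, 0], [0, 0, 0]], offset=[[0, 0, 0], [0, 0, 0.3], [0, 0, 0.6], [0, 0, 0.85], [0, 0, 0.85]], gripper=[-1, -1, -1, -1, -1])

```text
clock: 4.45
eef_pos: [0.4768, -0.0662, 0.0227]
tcp_rot: [-0.002, 0.087, 0.996, 0.0]
wrist_force: [-0.1, 0.1, 0.4]
finger_gap: 0.0001
gripper_force: 0.0
```

```bash
cat >> h.py <<'E'
def blue(f=None):
    im,d,s=snap('wrist',f); hsv=cv2.cvtColor(im,cv2.COLOR_RGB2HSV).astype(int)
    m=((hsv[...,0]>95)&(hsv[...,0]<125)&(hsv[...,1]>25)&(hsv[...,2]>80)).astype(np.uint8)
    m=cv2.morphologyEx(m,2,np.ones((3,3)))
    q=max(cv2.findContours(m,0,2)[0],key=cv2.contourArea); w=ray('wrist',q[:,0],.019,s)
    j=jig(w); r=cv2.minAreaRect(j.astype(np.float32))
    print('tcp',jig(s['eef_pos']).round(1),round(s['eef_pos'][2],4),'F',s['wrist_force'].round(1),'area',cv2.contourArea(q))
    print('blue jig bounds',j.min(0).round(1),j.max(0).round(1),'rect',np.round(r[0],1),np.round(r[1],1),round(r[2],1)); return j
E
python3 - <<'E'
from h import *
blue()
E
```

```text
Traceback (most recent call last):
  File "h.py", line 28, in blue
    q=max(cv2.findContours(m,0,2)[0],key=cv2.contourArea); w=ray('wrist',q[:,0],.019,s)
ValueError: max() iterable argument is empty
```

Run:
```python
from h import *
im,d,s=snap('wrist'); print(s['eef_pos'],jig(s['eef_pos']))
hsv=cv2.cvtColor(im,cv2.COLOR_RGB2HSV)
print(hsv[285:330:8,256], hsv[240,256], hsv[150,300])
```

```text
[ 0.47692533 -0.06620742  0.02334606] [[-112.41042827  -25.16332549]]
[[ 12  32  40]
 [ 18  34  37]
 [ 15  15  35]
 [ 98  26 117]
 [ 98  25 114]
 [100  17  92]] [26 43 42] [ 31  43 130]
```

>>> carry_out(turn=[[0, 0, 0], [0, 0, 0], [0, 0, 0], [0, 0, 0], [0, 0, 0]], offset=[[-0.25, 0, -0.03], [-0.5, 0, -0.03], [-0.75, 0, -0.03], [-1.0, 0, -0.03], [-1.25, 0, -0.03]], gripper=[-1, -1, -1, -1, -1])

```text
clock: 5.05
eef_pos: [0.5278, -0.0753, 0.0262]
tcp_rot: [0.001, 0.087, 0.996, -0.0]
wrist_force: [0.1, -0.4, 0.0]
finger_gap: 0.0
gripper_force: 0.0
```

>>> carry_out(turn=[[0, 0, 0], [0, 0, 0], [0, 0, 0]], offset=[[-0.2, 0, 0], [-0.4, 0, 0], [-0.4, 0, 0]], gripper=[-1, -1, -1])

```text
clock: 5.35
eef_pos: [0.5438, -0.0783, 0.026]
tcp_rot: [0.001, 0.087, 0.996, -0.0]
wrist_force: [0.0, -0.4, -0.7]
finger_gap: 0.0001
gripper_force: 0.0
```

```bash
sed -i "s/m=((hsv.*/m=((hsv[...,0]>85)\&(hsv[...,0]<122)\&(hsv[...,1]>12)\&(hsv[...,2]>80)).astype(np.uint8); m[:150]=0; m[:,:100]=0; m[:,400:]=0/" h.py
python3 - <<'E'
from h import *
blue('w4.png')
E
```

```text
tcp [[-44.5 -25.4]] 0.026 F [ 0.  -0.4 -0.7] area 3073.0
blue jig bounds [-72.9 -48.1] [-29.4   8.1] rect [-51.1 -21.1] [55.1 34. ] 76.2
```

View pics/w4.png

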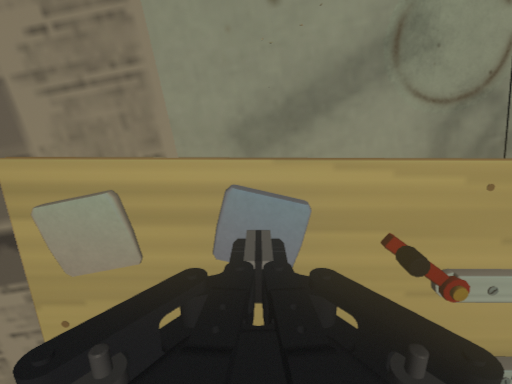

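The wedge, at (262,225), still hasn't moved and the shut tips at (258,235) are over it. I'll check the tip height with the wrist depth.

Run:
```python
from h import *
from scipy.spatial.transform import Rotation as Ro
im,d,s=snap('wrist');c=get_calibration('wrist');K=np.array(c['intrinsics']);T=np.array(c['T_tool_cam']);q=s['tcp_rot']
R=Ro.from_quat([q[1],q[2],q[3],q[0]]).as_matrix()
def pt(u,v):
    p=np.linalg.inv(K)@[u,v,1]*d[v,u]; t=T[:3,:3]@p+T[:3,3]; w=R@t+s['eef_pos']; return (t*1000).round(1),jig(w).round(1),round(w[2]*1000,1)
for p in [(252,233),(265,233),(252,240),(265,240),(252,250),(240,200),(235,220),(262,195),(300,210),(150,180),(350,200),(240,120)]: print(p,pt(*p))
print(s['eef_pos'],s['joints'])
```

```text
(252, 233) (array([ 11.7,  -3.4, -25.4]), array([[-57.4, -28.7]]), np.float64(51.3))
(265, 233) (array([ 11.5,   3.7, -25. ]), array([[-57.2, -21.6]]), np.float64(50.8))
(252, 240) (array([ 11.2,  -3.3, -33.2]), array([[-56.9, -28.5]]), np.float64(59.0))
(265, 240) (array([ 11.7,   3.4, -34.2]), array([[-57.4, -21.8]]), np.float64(60.1))
(252, 250) (array([ 11.9,  -3. , -45.3]), array([[-57.6, -28.2]]), np.float64(71.1))
(240, 200) (array([ 21.5, -11.6,   3.4]), array([[-67.1, -36.9]]), np.float64(22.4))
(235, 220) (array([  7. , -15.3,   5.4]), array([[-52.7, -40.5]]), np.float64(20.5))
(262, 195) (array([23.7,  2.4,  7. ]), array([[-69.4, -22.8]]), np.float64(18.8))
(300, 210) (array([14.9, 26.8,  2.8]), array([[-60.6,   1.6]]), np.float64(23.0))
(150, 180) (array([ 32.4, -71.2,  12.7]), array([[-78. , -96.5]]), np.float64(13.2))
(350, 200) (array([18.5, 61.8, 12.7]), array([[-64.3,  36.6]]), np.float64(13.2))
(240, 120) (array([ 70.2, -12.1,  26. ]), array([[-115.9,  -37.4]]), np.float64(-0.1))
[ 0.54261844 -0.07787529  0.0258706 ] [-3.46422762e-01  7.15205883e-01  1.76338701e+00 -5.64505243e-05
  6.62766551e-01 -1.74325174e+00]
```

Run:
```python
from h import *
im,d,s=snap('wrist');c=get_calibration('wrist');K=np.array(c['intrinsics']);T=np.array(c['T_tool_cam'])
for v in (222,226,228,229,230,231,232,233,235,238,245,255,265,280,300):
    for u in (253,240):
        t=T[:3,:3]@(np.linalg.inv(K)@[u,v,1]*d[v,u])+T[:3,3]; print(v,u,(t*1000).round(1),im[v,u],end=' | ')
    print()
```

```text
222 253 [ 5.8 -3.4  4.8] [107 115 117] | 222 240 [  5.8 -12.    4.9] [109 117 118] | 
226 253 [ 3.3 -3.4  4.2] [106 114 116] | 226 240 [  2.8 -12.1   5.3] [108 114 116] | 
228 253 [ 1.4 -3.5  5.2] [108 115 117] | 228 240 [  1.  -12.2   6.2] [108 114 115] | 
229 253 [ 0.5 -3.5  5.7] [104 109 110] | 229 240 [  0.3 -12.2   6. ] [108 113 115] | 
230 253 [ 12.   -2.9 -22.1] [82 81 77] | 230 240 [ -0.4 -12.2   5.9] [107 113 115] | 
231 253 [ 11.5  -2.9 -22.3] [85 82 75] | 231 240 [ -1.3 -12.2   6.5] [108 113 115] | 
232 253 [ 11.5  -2.9 -23.7] [84 81 74] | 232 240 [ -1.4 -12.2   5. ] [107 113 114] | 
233 253 [ 11.5  -2.9 -25.1] [85 82 75] | 233 240 [ -2.5 -12.2   5.8] [106 112 112] | 
235 253 [ 11.9  -2.8 -28.5] [84 80 74] | 235 240 [ -4.1 -12.3   6.1] [106 110 112] | 
238 253 [ 11.8  -2.8 -31.9] [83 81 73] | 238 240 [ -6.2 -12.3   5.9] [81 84 84] | 
245 253 [ 12.   -2.6 -40.3] [83 80 73] | 245 240 [  7.8  -9.6 -31.9] [45 44 40] | 
255 253 [ 11.4  -2.5 -49. ] [82 79 73] | 255 240 [  7.5  -9.  -42. ] [41 40 36] | 
265 253 [ 10.   -2.4 -55.4] [94 91 83] | 265 240 [ 14.4  -7.5 -62.8] [37 36 33] | 
280 253 [  8.4  -2.2 -64.3] [33 33 30] | 280 240 [ 12.9  -7.  -71. ] [34 33 30] | 
300 253 [ -0.9  -2.3 -64.7] [30 30 26] | 300 240 [ 17.2  -5.9 -88.1] [31 28 26] |
```

The wrist depth puts the shut fingertips at tool z ≈ -22 mm, so they stand about 33 mm higher than the nominal figure. That explains both passes over the wedge. I'll back off the board and find the tip height by a gentle touch on the bench.

>>> carry_out(turn=[[0, 0, 0], [0, 0, 0], [0, 0, 0], [0, 0, 0], [0, 0, 0]], offset=[[0.5, 0, -0.1], [1.2, 0, 0], [2.0, 0, 0], [2.0, 0, 0.4], [2.0, 0, 0.8]], gripper=[-1, -1, -1, -1, -1])

```text
clock: 6.0
eef_pos: [0.4619, -0.0635, -0.0058]
tcp_rot: [-0.0, 0.087, 0.996, 0.0]
wrist_force: [1.1, -0.6, 0.1]
finger_gap: -0.0001
gripper_force: 0.0
```

>>> carry_out(turn=[[0, 0, 0], [0, 0, 0], [0, 0, 0]], offset=[[0, 0, 0.1], [0, 0, 0.2], [0, 0, 0.2]], gripper=[-1, -1, -1])

```text
clock: 6.3
eef_pos: [0.4633, -0.0639, -0.0142]
tcp_rot: [-0.0, 0.087, 0.996, 0.0]
wrist_force: [0.4, -0.3, -0.1]
finger_gap: 0.0
gripper_force: 0.0
```

>>> carry_out(turn=[[0, 0, 0], [0, 0, 0]], offset=[[0, 0, 0.07], [0, 0, 0.12]], gripper=[-1, -1])

```text
clock: 6.5
eef_pos: [0.4639, -0.0641, -0.0167]
tcp_rot: [0.001, 0.087, 0.996, -0.0]
wrist_force: [-4.4, 1.3, 42.3]
finger_gap: 0.0001
gripper_force: 21.4
```

>>> carry_out(turn=[[0, 0, 0], [0, 0, 0]], offset=[[0, 0, 0.04], [0, 0, 0.04]], gripper=[-1, -1])

```text
clock: 6.7
eef_pos: [0.464, -0.0641, -0.0166]
tcp_rot: [0.002, 0.087, 0.996, -0.001]
wrist_force: [-4.8, 0.3, 35.2]
finger_gap: 0.0002
gripper_force: 17.6
```

>>> carry_out(turn=[[0, 0, 0], [0, 0, 0]], offset=[[0, 0, 0.04], [0, 0, 0.04]], gripper=[-1, -1])

```text
clock: 6.9
eef_pos: [0.464, -0.0641, -0.0167]
tcp_rot: [0.002, 0.087, 0.996, -0.001]
wrist_force: [-5.8, 2.1, 50.1]
finger_gap: 0.0002
gripper_force: 25.3
```

Bench contact came at TCP z = -0.0166, so the tip height is TCP z + 16.6 mm. I'll raise so the tips stand 2–3 mm above the board top.

>>> carry_out(turn=[[0, 0, 0], [0, 0, 0], [0, 0, 0], [0, 0, 0]], offset=[[0, 0, -0.25], [0, 0, -0.49], [0, 0, -0.49], [0, 0, -0.49]], gripper=[-1, -1, -1, -1])

```text
clock: 7.3
eef_pos: [0.4636, -0.064, -0.0025]
tcp_rot: [0.0, 0.087, 0.996, -0.0]
wrist_force: [0.3, 0.3, -0.3]
finger_gap: 0.0004
gripper_force: 0.0
```

Run:
```python
from h import *
s=sense(); print(s['eef_pos'],jig(s['eef_pos']),s['wrist_force'])
blue()
```

```text
[ 0.46357672 -0.06397063 -0.00252772] [[-125.9445968   -25.28479344]] [ 0.26293585  0.34837231 -0.32567948]Traceback (most recent call last):
  File "<stdin>", line 3, in <module>
  File "h.py", line 28, in blue
    q=max(cv2.findContours(m,0,2)[0],key=cv2.contourArea); w=ray('wrist',q[:,0],.019,s)
ValueError: max() iterable argument is empty
```

>>> carry_out(turn=[[0, 0, 0], [0, 0, 0], [0, 0, 0], [0, 0, 0], [0, 0, 0]], offset=[[-0.3, 0, 0], [-0.6, 0, 0], [-0.8, 0, 0], [-1.0, 0, 0], [-1.2, 0, 0]], gripper=[-1, -1, -1, -1, -1])

```text
clock: 7.85
eef_pos: [0.5106, -0.0721, -0.003]
tcp_rot: [-0.001, 0.087, 0.996, 0.0]
wrist_force: [0.3, -0.7, 0.2]
finger_gap: -0.0
gripper_force: 0.0
```

>>> carry_out(turn=[[0, 0, 0], [0, 0, 0], [0, 0, 0], [0, 0, 0], [0, 0, 0]], offset=[[-0.2, 0, 0], [-0.4, 0, 0], [-0.6, 0, 0], [-0.8, 0, 0], [-0.9, 0, 0]], gripper=[-1, -1, -1, -1, -1])

```text
clock: 8.35
eef_pos: [0.5474, -0.0788, -0.0024]
tcp_rot: [0.001, 0.087, 0.996, -0.0]
wrist_force: [-0.0, 0.1, 0.2]
finger_gap: -0.0001
gripper_force: 0.1
```

Run:
```python
from h import *
blue('w5.png')
```

```text
tcp [[-40.9 -25.3]] -0.0024 F [-0.   0.1  0.2] area 130.5
blue jig bounds [ -4.3 -27.9] [ 12.  -22.9] rect [  3.8 -25.4] [16.3  5. ] 0.3
```

View pics/w5.png

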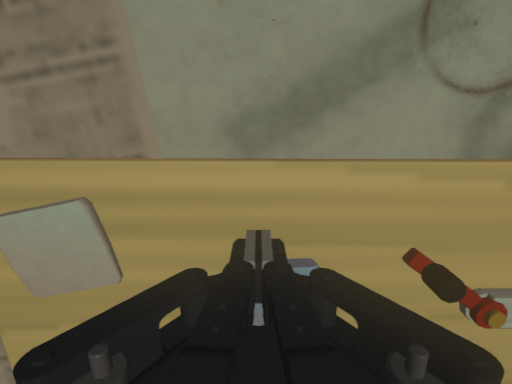

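The wedge is now ahead of the fingers and moving: its near edge shows at (300,267), the board behind is clear, and white is untouched at (60,245). I'll continue.

>>> carry_out(turn=[[0, 0, 0], [0, 0, 0], [0, 0, 0], [0, 0, 0], [0, 0, 0]], offset=[[-0.2, 0, 0], [-0.4, 0, 0], [-0.6, 0, 0], [-0.75, 0, 0], [-0.85, 0, 0]], gripper=[-1, -1, -1, -1, -1])

```text
clock: 8.9
eef_pos: [0.5805, -0.0846, -0.0025]
tcp_rot: [0.0, 0.087, 0.996, -0.0]
wrist_force: [-1.8, -0.6, -0.3]
finger_gap: -0.0001
gripper_force: 0.1
```

>>> carry_out(turn=[[0, 0, 0], [0, 0, 0], [0, 0, 0]], offset=[[-0.05, 0, 0], [-0.1, 0, 0], [-0.1, 0, 0]], gripper=[-1, -1, -1])

```text
clock: 9.2
eef_pos: [0.5836, -0.0851, -0.0025]
tcp_rot: [0.0, 0.087, 0.996, -0.0]
wrist_force: [0.4, -0.9, 0.3]
finger_gap: 0.0001
gripper_force: 0.0
```

Run:
```python
from h import *
s=sense(); print(s['eef_pos'],jig(s['eef_pos']),s['wrist_force'])
```

```text
[ 0.58363154 -0.08507188 -0.00249591] [[ -4.0495308  -25.16123209]] [ 0.4470927  -0.87478916  0.34268511]
```

>>> carry_out(turn=[[0, 0, 0], [0, 0, 0], [0, 0, 0]], offset=[[-0.05, 0, 0], [-0.1, 0, 0], [-0.1, 0, 0]], gripper=[-1, -1, -1])

```text
clock: 9.5
eef_pos: [0.5879, -0.0859, -0.0024]
tcp_rot: [0.0, 0.087, 0.996, -0.0]
wrist_force: [-0.5, -0.0, 1.3]
finger_gap: -0.0001
gripper_force: 0.0
```

>>> carry_out(turn=[[0, 0, 0], [0, 0, 0]], offset=[[-0.05, 0, 0], [-0.05, 0, 0]], gripper=[-1, -1])

```text
clock: 9.7
eef_pos: [0.5888, -0.0858, -0.0026]
tcp_rot: [-0.001, 0.087, 0.996, 0.0]
wrist_force: [-0.8, 0.5, 1.0]
finger_gap: -0.0001
gripper_force: 0.7
```

Run:
```python
from h import *
im,d,s=snap('wrist'); print(jig(s['eef_pos']),s['wrist_force'])
t,_,_=snap('top'); b=cv2.resize(t[135:230,200:350],(512,324),interpolation=cv2.INTER_CUBIC)
cv2.imwrite('pics/c6.png',cv2.cvtColor(np.vstack([im[130:],b]),cv2.COLOR_RGB2BGR))
```

```text
[[  1.12860818 -24.94993801]] [-0.76440567  0.53885191  1.0042977 ]
```

View pics/c6.png

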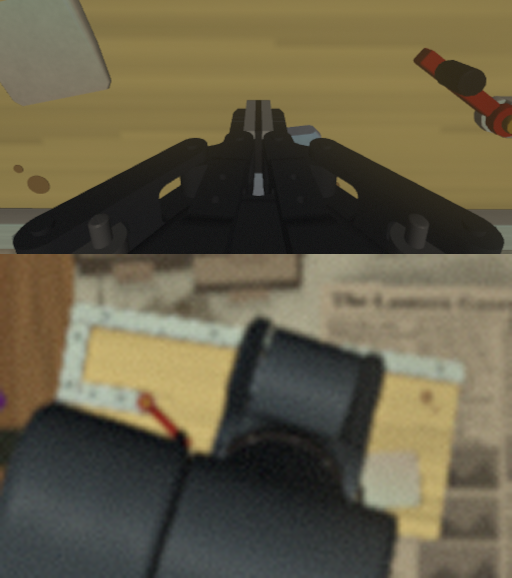

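The wrist part shows the wedge's near-left corner still at (315,128) ahead of the fingers, with the fence at row 210. Next I'll press a little further to seat it.

>>> carry_out(turn=[[0, 0, 0], [0, 0, 0], [0, 0, 0]], offset=[[-0.04, 0, 0], [-0.08, 0, 0], [-0.08, 0, 0]], gripper=[-1, -1, -1])

```text
clock: 10.1
eef_pos: [0.5893, -0.0855, -0.0029]
tcp_rot: [-0.004, 0.087, 0.996, 0.001]
wrist_force: [-6.5, 1.5, 4.2]
finger_gap: 0.0
gripper_force: 3.1
```

Seated on the fence at about 6 N. I'll back straight off, rise and look.

>>> carry_out(turn=[[0, 0, 0], [0, 0, 0], [0, 0, 0], [0, 0, 0], [0, 0, 0]], offset=[[0.2, 0, 0], [0.8, 0, 0], [1.6, 0, -0.5], [2.4, 0, -1.2], [2.8, 0, -2]], gripper=[-1, -1, -1, -1, -1])

```text
clock: 10.6
eef_pos: [0.479, -0.0663, 0.0774]
tcp_rot: [-0.002, 0.087, 0.996, 0.001]
wrist_force: [1.0, 0.9, 0.4]
finger_gap: -0.0001
gripper_force: 0.0
```

>>> carry_out(turn=[[0, 0, 0], [0, 0, 0], [0, 0, 0]], offset=[[0, 0, -0.4], [0, 0, -0.4], [0, 0, -0.4]], gripper=[-1, -1, -1])

```text
clock: 10.9
eef_pos: [0.4835, -0.0678, 0.0938]
tcp_rot: [0.002, 0.087, 0.996, -0.0]
wrist_force: [-0.1, -0.7, 0.1]
finger_gap: 0.0
gripper_force: 0.0
```

Run:
```python
from h import *
j=blue('w7.png')
```

```text
tcp [[-105.6  -25.6]] 0.0938 F [-0.1 -0.7  0.1] area 138.5
blue jig bounds [ 13.5 -31. ] [ 35.  -20.4] rect [ 24.3 -25.7] [21.6 10.6] 0.0
```

View pics/w7.png

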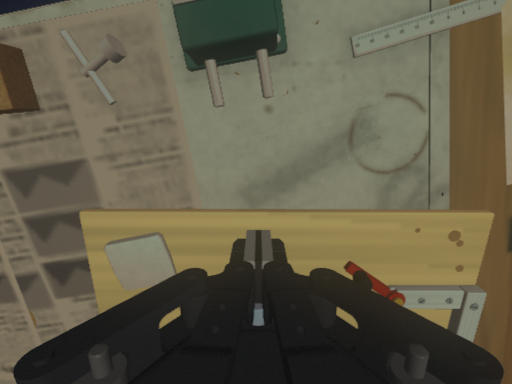

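Everything is where expected: the sliver of blue in the finger gap (258,312) puts the near edge at jig x ≈ 13.5, against the nominal 14 for seated. White is at (140,260) and the gate at (375,280). I've now used all ten pictures, so I'll work from numbers only, moving to the wedge's right side and measuring it there.

>>> carry_out(turn=[[0, 0, 0], [0, 0, 0], [0, 0, 0], [0, 0, 0], [0, 0, 0]], offset=[[-0.82, -0.35, 0], [-1.64, -0.7, 0], [-2.46, -1.05, 0], [-3.28, -1.4, 0], [-4.1, -1.75, 0]], gripper=[-1, -1, -1, -1, -1])

```text
clock: 11.45
eef_pos: [0.6326, -0.1652, 0.0913]
tcp_rot: [-0.001, 0.087, 0.996, 0.0]
wrist_force: [-0.2, -0.2, 0.1]
finger_gap: 0.0002
gripper_force: 0.0
```

>>> carry_out(turn=[[0, 0, 0], [0, 0, 0], [0, 0, 0]], offset=[[0, 0, 0], [0, 0, 0], [0, 0, 0]], gripper=[-1, -1, -1])

```text
clock: 11.75
eef_pos: [0.63, -0.1636, 0.0918]
tcp_rot: [-0.002, 0.087, 0.996, 0.001]
wrist_force: [-0.9, 0.6, 0.1]
finger_gap: -0.0001
gripper_force: 0.0
```

```bash
cat >> h.py <<'E'
def meas(z0=.019):
    "wrist: largest blue blob (jig mm): bounds, low-res row/col extents"
    im,d,s=snap('wrist'); hsv=cv2.cvtColor(im,cv2.COLOR_RGB2HSV).astype(int)
    m=((hsv[...,0]>90)&(hsv[...,0]<122)&(hsv[...,1]>15)&(hsv[...,2]>80)).astype(np.uint8)
    m=cv2.morphologyEx(m,2,np.ones((3,3)))
    print('tcp',jig(s['eef_pos']).round(1),round(s['eef_pos'][2],4),'F',s['wrist_force'].round(1))
    for q in sorted(cv2.findContours(m,0,2)[0],key=cv2.contourArea)[-3:]:
        if cv2.contourArea(q)<60: continue
        j=jig(ray('wrist',q[:,0],z0,s)); ap=cv2.approxPolyDP(q,4,True)[:,0]
        print('area',cv2.contourArea(q),'px',q[:,0].min(0),q[:,0].max(0),'jig',j.min(0).round(1),j.max(0).round(1));print(np.c_[ap,jig(ray('wrist',ap,z0,s)).round(1)].tolist())
E
python3 - <<'E'
from h import *
meas()
E
```

```text
tcp [[ 55.3 -94.4]] 0.0918 F [-0.9  0.6  0.1]
area 1014.5 px [322 149] [380 184] jig [  9.3 -39. ] [40.3 11.5]
[[377.0, 178.0, 34.9, 11.2], [370.0, 164.0, 22.3, 3.5], [377.0, 164.0, 22.3, 9.6], [371.0, 154.0, 13.6, 3.4], [380.0, 157.0, 16.2, 11.5], [377.0, 149.0, 9.3, 8.0], [322.0, 155.0, 14.5, -39.0], [344.0, 159.0, 18.0, -19.6], [342.0, 165.0, 23.2, -20.9], [349.0, 168.0, 25.9, -14.5], [338.0, 171.0, 28.6, -24.0], [342.0, 180.0, 36.7, -19.7], [358.0, 184.0, 40.3, -5.1], [363.0, 176.0, 33.0, -1.4], [366.0, 184.0, 40.3, 2.0]]
```

```bash
cat >> h.py <<'E'
def edges(y0=-80,y1=30,x0=0,x1=66,z=.019):
    im,d,s=snap('wrist'); hsv=cv2.cvtColor(im,cv2.COLOR_RGB2HSV).astype(int)
    m=((hsv[...,1]<75)&(hsv[...,2]>75)).astype(np.uint8)
    q=np.argwhere(m>0)[:,::-1]; j=jig(ray('wrist',q,z,s))
    print('tcp',jig(s['eef_pos']).round(1),round(s['eef_pos'][2],4),'F',s['wrist_force'].round(1))
    k=(j[:,0]>x0)&(j[:,0]<x1)&(j[:,1]>y0)&(j[:,1]<y1); j=j[k]
    for y in range(y0+3,y1,6):
        a=j[abs(j[:,1]-y)<3,0]; print('y',y,'x',np.percentile(a,[2,98]).round(1) if len(a)>8 else '-',len(a),end='; ')
    print()
    for x in range(x0+3,x1,6):
        a=j[abs(j[:,0]-x)<3,1]; print('x',x,'y',np.percentile(a,[2,98]).round(1) if len(a)>8 else '-',len(a),end='; ')
    print()
E
python3 - <<'E'
from h import *
edges()
E
```

```text
tcp [[ 55.3 -94.3]] 0.0923 F [ 1.1 -0.3 -0.4]
y -77 x - 0; y -71 x - 0; y -65 x - 0; y -59 x - 0; y -53 x - 0; y -47 x [15.4 43.4] 43; y -41 x [13.8 63.2] 351; y -35 x [12.9 64.1] 393; y -29 x [12.8 64.1] 396; y -23 x [12.  64.1] 406; y -17 x [11.2 64.1] 411; y -11 x [10.3 64.1] 415; y -5 x [ 9.4 63.2] 411; y 1 x [ 9.4 63.2] 419; y 7 x [ 9.4 62.2] 407; y 13 x [12.7 61.2] 294; y 19 x - 0; y 25 x - 0; 
x 3 y - 0; x 9 y [-24.    9.8] 123; x 15 y [-43.1  11.6] 449; x 21 y [-43.8  12.4] 470; x 27 y [-44.2  13.1] 476; x 33 y [-43.8  13.7] 474; x 39 y [-43.5  14. ] 404; x 45 y [-43.   14.3] 464; x 51 y [-41.9  14.4] 389; x 57 y [-41.   14.2] 379; x 63 y [-40.3  11.1] 318;
```

The wedge now spans y -44..14, but it is still turned about 0.09 rad: its near edge runs from x=13.8 on the right to 9.4 on the left, because I pushed it right of centre. I'll press again on its left half.

>>> carry_out(turn=[[0, 0, 0], [0, 0, 0], [0, 0, 0], [0, 0, 0], [0, 0, 0]], offset=[[0.5, 0.45, 0], [1.0, 0.9, 0], [1.6, 1.35, 0], [2.2, 1.8, 0], [2.5, 2.25, 0]], gripper=[-1, -1, -1, -1, -1])

```text
clock: 12.35
eef_pos: [0.5457, -0.0567, 0.0936]
tcp_rot: [-0.002, 0.087, 0.996, 0.0]
wrist_force: [0.3, -0.6, 0.7]
finger_gap: -0.0003
gripper_force: 0.0
```

>>> carry_out(turn=[[0, 0, 0], [0, 0, 0], [0, 0, 0], [0, 0, 0], [0, 0, 0]], offset=[[0, 0, 0.7], [0, 0, 1.4], [0, 0, 2.1], [0, 0, 2.35], [0, 0, 2.35]], gripper=[-1, -1, -1, -1, -1])

```text
clock: 12.85
eef_pos: [0.548, -0.058, -0.0016]
tcp_rot: [-0.001, 0.087, 0.996, 0.0]
wrist_force: [0.1, -0.1, 0.5]
finger_gap: -0.0002
gripper_force: 0.0
```

Run:
```python
from h import *
s=sense(); print(s['eef_pos'],jig(s['eef_pos']),s['wrist_force'])
```

```text
[ 0.54801778 -0.05802725 -0.00163113] [[-43.82804143  -4.73031426]] [ 0.13086797 -0.10339109  0.47191133]
```

>>> carry_out(turn=[[0, 0, 0], [0, 0, 0], [0, 0, 0], [0, 0, 0], [0, 0, 0]], offset=[[-0.3, 0, 0.02], [-0.6, 0, 0.02], [-0.8, 0, 0.02], [-0.95, 0, 0.02], [-1.05, 0, 0.02]], gripper=[-1, -1, -1, -1, -1])

```text
clock: 13.35
eef_pos: [0.5909, -0.066, -0.0005]
tcp_rot: [0.001, 0.087, 0.996, -0.0]
wrist_force: [-0.2, -0.4, 0.7]
finger_gap: -0.0006
gripper_force: 0.1
```

>>> carry_out(turn=[[0, 0, 0], [0, 0, 0], [0, 0, 0]], offset=[[-0.04, 0, 0], [-0.08, 0, 0], [-0.1, 0, 0]], gripper=[-1, -1, -1])

```text
clock: 13.65
eef_pos: [0.5937, -0.0665, -0.0013]
tcp_rot: [-0.0, 0.087, 0.996, 0.0]
wrist_force: [0.1, -0.4, -0.0]
finger_gap: 0.0003
gripper_force: 0.1
```

>>> carry_out(turn=[[0, 0, 0], [0, 0, 0]], offset=[[-0.05, 0, 0.02], [-0.05, 0, 0.02]], gripper=[-1, -1])

```text
clock: 13.85
eef_pos: [0.5945, -0.0665, -0.0024]
tcp_rot: [-0.002, 0.087, 0.996, 0.0]
wrist_force: [-3.9, 0.1, 2.7]
finger_gap: 0.0002
gripper_force: 1.5
```

>>> carry_out(turn=[[0, 0, 0], [0, 0, 0]], offset=[[-0.04, 0, 0], [-0.04, 0, 0]], gripper=[-1, -1])

```text
clock: 14.05
eef_pos: [0.5945, -0.0664, -0.0025]
tcp_rot: [-0.003, 0.087, 0.996, 0.001]
wrist_force: [-6.2, 1.3, 3.7]
finger_gap: 0.0003
gripper_force: 3.0
```

>>> carry_out(turn=[[0, 0, 0], [0, 0, 0], [0, 0, 0], [0, 0, 0], [0, 0, 0]], offset=[[0.15, 0, 0], [0.6, 0, 0], [1.1, 0, -0.4], [1.1, -0.8, -1.3], [1.1, -1.6, -2.3]], gripper=[-1, -1, -1, -1, -1])

```text
clock: 14.55
eef_pos: [0.5427, -0.1217, 0.089]
tcp_rot: [-0.0, 0.086, 0.996, 0.0]
wrist_force: [1.3, -0.1, -0.0]
finger_gap: -0.0003
gripper_force: 0.0
```

>>> carry_out(turn=[[0, 0, 0], [0, 0, 0], [0, 0, 0], [0, 0, 0], [0, 0, 0]], offset=[[-0.6, -0.5, 0], [-1.4, -0.7, 0], [-2.0, -0.7, 0], [-2.4, -0.7, 0], [-2.4, -0.7, 0]], gripper=[-1, -1, -1, -1, -1])

```text
clock: 15.05
eef_pos: [0.6362, -0.1674, 0.0893]
tcp_rot: [0.003, 0.087, 0.996, -0.001]
wrist_force: [0.1, 0.1, 0.3]
finger_gap: -0.0002
gripper_force: 0.0
```

Run:
```python
from h import *
edges()
```

```text
tcp [[ 62.1 -97.1]] 0.0893 F [0.1 0.1 0.3]
y -77 x - 0; y -71 x - 0; y -65 x - 0; y -59 x - 0; y -53 x - 0; y -47 x [19.9 64.8] 101; y -41 x [14.  64.8] 403; y -35 x [14.  64.8] 413; y -29 x [14.  64.8] 413; y -23 x [14.  64.8] 413; y -17 x [14.  64.8] 412; y -11 x [13.9 64.8] 412; y -5 x [13.9 64.8] 411; y 1 x [13.9 64.8] 414; y 7 x [14.  64.8] 407; y 13 x [15.6 62.9] 224; y 19 x - 0; y 25 x - 0; 
x 3 y - 0; x 9 y - 0; x 15 y [-42.2  10.9] 385; x 21 y [-43.6  12.9] 484; x 27 y [-43.9  12.8] 481; x 33 y [-44.4  12.7] 482; x 39 y [-44.8  12.7] 480; x 45 y [-44.5  12.5] 406; x 51 y [-44.9  11.9] 467; x 57 y [-44.7  11.3] 393; x 63 y [-44.2  10.5] 445;
```

The wedge is now flat on the fence: its near edge is at x=14.0 over the whole length, and it spans y -45..13. I'll go down on its right side (jig x≈32) to slide it left.

>>> carry_out(turn=[[0, 0, 0], [0, 0, 0], [0, 0, 0], [0, 0, 0], [0, 0, 0]], offset=[[0.4, 0.3, 0.2], [0.75, 0.5, 0.8], [0.75, 0.5, 1.6], [0.75, 0.5, 2.2], [0.75, 0.5, 2.2]], gripper=[-1, -1, -1, -1, -1])

```text
clock: 15.6
eef_pos: [0.603, -0.1395, -0.0021]
tcp_rot: [-0.004, 0.087, 0.996, 0.001]
wrist_force: [-0.2, 0.9, 0.1]
finger_gap: -0.0001
gripper_force: 0.0
```

Run:
```python
from h import *
s=sense(); print(s['eef_pos'],jig(s['eef_pos']),s['wrist_force'])
```

```text
[ 0.60296217 -0.13948265 -0.00214913] [[ 24.45920576 -75.37534084]] [-0.17695582  0.85962442  0.07380334]
```

>>> carry_out(turn=[[0, 0, 0], [0, 0, 0], [0, 0, 0], [0, 0, 0], [0, 0, 0]], offset=[[-0.15, 0.1, 0], [-0.16, 0.3, 0], [-0.17, 0.5, 0], [-0.18, 0.7, 0], [-0.19, 0.9, 0]], gripper=[-1, -1, -1, -1, -1])

```text
clock: 16.1
eef_pos: [0.6213, -0.1065, 0.0021]
tcp_rot: [0.001, 0.086, 0.996, -0.0]
wrist_force: [-0.9, -1.8, 2.8]
finger_gap: 0.0001
gripper_force: 1.9
```

>>> carry_out(turn=[[0, 0, 0], [0, 0, 0], [0, 0, 0], [0, 0, 0], [0, 0, 0]], offset=[[-0.01, 0.2, 0], [-0.02, 0.4, 0], [-0.03, 0.6, 0], [-0.04, 0.8, 0], [-0.05, 0.9, 0]], gripper=[-1, -1, -1, -1, -1])

```text
clock: 16.6
eef_pos: [0.6276, -0.072, 0.0019]
tcp_rot: [-0.001, 0.086, 0.996, -0.001]
wrist_force: [-5.0, -5.3, 8.3]
finger_gap: 0.0002
gripper_force: 4.7
```

Run:
```python
from h import *
edges(-30,110,0,66)
```

```text
tcp [[37.  -4.7]] 0.0019 F [-5.  -5.3  8.3]
y -27 x - 0; y -21 x - 0; y -15 x [38.9 45.9] 13; y -9 x [27.2 49.4] 288; y -3 x [27.2 50.4] 163; y 3 x [13.2 46.6] 361; y 9 x [12.  39.8] 408; y 15 x [12.6 51.3] 642; y 21 x [12.6 55. ] 720; y 27 x [12.6 54. ] 693; y 33 x [12.5 50.5] 651; y 39 x [12.5 51.8] 669; y 45 x [12.5 54.5] 716; y 51 x [12.5 58. ] 757; y 57 x [14.9 60. ] 667; y 63 x - 0; y 69 x - 0; y 75 x - 0; y 81 x - 0; y 87 x - 0; y 93 x - 0; y 99 x - 2; y 105 x [0.2 8.5] 78; 
x 3 y [102.  105.8] 58; x 9 y [ 20.7 109.4] 88; x 15 y [ 4.7 56.2] 976; x 21 y [ 2.6 58.6] 969; x 27 y [-8.9 58.3] 1053; x 33 y [-10.6  58.5] 1053; x 39 y [-11.3  58.5] 953; x 45 y [-11.3  58.4] 872; x 51 y [-6.6 58.1] 607; x 57 y [19.4 58. ] 188; x 63 y [53.4 57.7] 20;
```

The wedge moved left and is still straight (y≈2..59), but a 4 mm height slip has the tips bearing on its top edge. I'll lift off, step back, and come down lower.

>>> carry_out(turn=[[0, 0, 0], [0, 0, 0], [0, 0, 0], [0, 0, 0], [0, 0, 0]], offset=[[0, 0, -0.3], [0, 0, -1.0], [0, -0.6, -2.0], [-0.4, -1.2, -2.3], [-0.6, -1.6, -2.3]], gripper=[-1, -1, -1, -1, -1])

```text
clock: 17.15
eef_pos: [0.6449, -0.141, 0.0967]
tcp_rot: [0.004, 0.087, 0.996, -0.001]
wrist_force: [0.3, -0.3, -0.6]
finger_gap: -0.0002
gripper_force: 0.0
```

>>> carry_out(turn=[[0, 0, 0], [0, 0, 0], [0, 0, 0]], offset=[[0, 0, 0], [0, 0, 0], [0, 0, 0]], gripper=[-1, -1, -1])

```text
clock: 17.45
eef_pos: [0.6398, -0.1375, 0.0912]
tcp_rot: [-0.002, 0.087, 0.996, 0.001]
wrist_force: [0.2, -0.1, -0.5]
finger_gap: -0.0001
gripper_force: 0.0
```

Run:
```python
from h import *
edges(-40,90,0,66)
```

```text
tcp [[ 60.4 -67. ]] 0.0912 F [ 0.2 -0.1 -0.5]
y -37 x - 0; y -31 x - 0; y -25 x - 0; y -19 x - 0; y -13 x - 0; y -7 x - 0; y -1 x [26.8 60.7] 21; y 5 x [15.2 64.9] 368; y 11 x [14.3 64.9] 401; y 17 x [14.3 64.9] 399; y 23 x [14.3 64.9] 402; y 29 x [14.3 64.9] 399; y 35 x [14.3 64.9] 400; y 41 x [14.3 64.9] 398; y 47 x [14.3 64.9] 400; y 53 x [14.3 64.9] 400; y 59 x [16.  63.9] 303; y 65 x - 0; y 71 x - 0; y 77 x - 0; y 83 x - 0; y 89 x - 0; 
x 3 y - 0; x 9 y - 0; x 15 y [ 5.3 58.5] 382; x 21 y [ 4.  60.3] 475; x 27 y [ 3.7 60.1] 472; x 33 y [ 3.3 60.2] 405; x 39 y [ 3.  60.1] 471; x 45 y [ 3.3 59.8] 464; x 51 y [ 2.1 59. ] 398; x 57 y [ 2.6 58.4] 386; x 63 y [ 3.  57.6] 438;
```

>>> carry_out(turn=[[0, 0, 0], [0, 0, 0], [0, 0, 0], [0, 0, 0], [0, 0, 0]], offset=[[0.4, 0.5, 0.2], [0.7, 1.0, 0.8], [0.7, 1.0, 1.6], [0.7, 1.0, 2.2], [0.7, 1.0, 2.35]], gripper=[-1, -1, -1, -1, -1])

```text
clock: 18.0
eef_pos: [0.6178, -0.0927, -0.0044]
tcp_rot: [-0.004, 0.086, 0.996, 0.001]
wrist_force: [-0.1, -0.4, -0.1]
finger_gap: -0.0
gripper_force: 0.1
```

>>> carry_out(turn=[[0, 0, 0], [0, 0, 0], [0, 0, 0]], offset=[[0, 0, 0], [0, 0, 0], [0, 0, 0]], gripper=[-1, -1, -1])

```text
clock: 18.3
eef_pos: [0.622, -0.0952, 0.0003]
tcp_rot: [0.001, 0.087, 0.996, -0.0]
wrist_force: [-0.0, -0.1, 0.2]
finger_gap: -0.0
gripper_force: 0.0
```

Run:
```python
from h import *
s=sense(); print(s['eef_pos'],jig(s['eef_pos']),s['wrist_force'])
```

```text
[ 6.21975681e-01 -9.52386943e-02  2.73937704e-04] [[ 35.47908358 -28.496741  ]] [-0.03392778 -0.08183994  0.19317425]
```

>>> carry_out(turn=[[0, 0, 0], [0, 0, 0], [0, 0, 0], [0, 0, 0], [0, 0, 0]], offset=[[0.05, 0, 0.075], [0.05, 0, 0.075], [0.05, 0.15, 0.075], [0.05, 0.3, 0.075], [0.04, 0.45, 0.075]], gripper=[-1, -1, -1, -1, -1])

```text
clock: 18.8
eef_pos: [0.6224, -0.0762, -0.004]
tcp_rot: [-0.0, 0.087, 0.996, 0.0]
wrist_force: [-0.8, -0.5, 0.3]
finger_gap: -0.0001
gripper_force: 0.0
```

>>> carry_out(turn=[[0, 0, 0], [0, 0, 0], [0, 0, 0], [0, 0, 0], [0, 0, 0]], offset=[[0, 0.15, 0], [-0.01, 0.3, 0], [-0.01, 0.45, 0], [-0.02, 0.6, 0], [-0.02, 0.75, 0]], gripper=[-1, -1, -1, -1, -1])

```text
clock: 19.3
eef_pos: [0.6285, -0.0469, -0.0041]
tcp_rot: [-0.0, 0.087, 0.996, -0.0]
wrist_force: [-0.4, 0.5, 0.1]
finger_gap: 0.0003
gripper_force: 0.1
```

Run:
```python
from h import *
edges(0,110,0,66)
```

```text
tcp [[33.4 20.2]] -0.0041 F [-0.4  0.5  0.1]
y 3 x - 0; y 9 x - 0; y 15 x [21.1 42.2] 303; y 21 x [21.  43.5] 126; y 27 x [21.6 40.6] 176; y 33 x [12.7 34.7] 189; y 39 x [12.2 44.8] 568; y 45 x [12.2 48.1] 649; y 51 x [12.2 46.8] 617; y 57 x [12.2 43.8] 580; y 63 x [12.2 45.4] 603; y 69 x [12.2 48.7] 656; y 75 x [12.2 51.4] 705; y 81 x [12.2 54.8] 752; y 87 x [14.5 57.5] 710; y 93 x [20.5 40.8] 10; y 99 x - 5; y 105 x [ 0.3 29.3] 83; 
x 3 y [102.2 106.2] 59; x 9 y [ 37. 109.] 116; x 15 y [34.8 86.5] 979; x 21 y [16.2 88.9] 1133; x 27 y [14.4 88.9] 1205; x 33 y [13.8 88.7] 1160; x 39 y [13.8 88.9] 993; x 45 y [22.9 88.9] 700; x 51 y [45.5 88.8] 297; x 57 y [79.2 88.4] 92; x 63 y - 6;
```

>>> carry_out(turn=[[0, 0, 0], [0, 0, 0], [0, 0, 0], [0, 0, 0], [0, 0, 0]], offset=[[0, 0.15, -0.03], [-0.01, 0.3, -0.03], [-0.01, 0.45, -0.03], [-0.02, 0.6, -0.03], [-0.02, 0.75, -0.03]], gripper=[-1, -1, -1, -1, -1])

```text
clock: 19.85
eef_pos: [0.6346, -0.0176, -0.0028]
tcp_rot: [0.0, 0.087, 0.996, -0.0]
wrist_force: [-0.4, -0.8, 0.1]
finger_gap: -0.0
gripper_force: 0.2
```

>>> carry_out(turn=[[0, 0, 0], [0, 0, 0], [0, 0, 0], [0, 0, 0], [0, 0, 0]], offset=[[0, 0.15, 0], [-0.01, 0.3, 0], [-0.01, 0.45, 0], [-0.02, 0.6, 0], [-0.02, 0.75, 0]], gripper=[-1, -1, -1, -1, -1])

```text
clock: 20.35
eef_pos: [0.6401, 0.0118, -0.0029]
tcp_rot: [-0.0, 0.087, 0.996, -0.0]
wrist_force: [-1.5, -0.5, 0.3]
finger_gap: -0.0005
gripper_force: 0.7
```

Run:
```python
from h import *
edges(70,185,11,66)
```

```text
tcp [[34.7 80. ]] -0.0029 F [-1.5 -0.5  0.3]
y 73 x [23.4 42.2] 204; y 79 x [22.8 45.4] 103; y 85 x [22.8 44.1] 299; y 91 x [13.6 29.2] 129; y 97 x [12.2 43.5] 516; y 103 x [12.2 49.4] 665; y 109 x [12.7 50. ] 659; y 115 x [12.1 45.4] 605; y 121 x [12.1 46.1] 619; y 127 x [12.1 49.4] 664; y 133 x [12.1 52.7] 715; y 139 x [12.1 55.4] 763; y 145 x [12.7 58.8] 760; y 151 x [11.6 47.6] 84; y 157 x [11.5 12.1] 13; y 163 x [11.5 12. ] 12; y 169 x [11.5 11.5] 11; y 175 x [11.5 27.3] 14; y 181 x [11.5 12.1] 19; 
x 14 y [ 94.1 177.5] 1023; x 20 y [ 91.  147.6] 1063; x 26 y [ 74.3 147.6] 1203; x 32 y [ 74.2 147.6] 1034; x 38 y [ 73.1 147.5] 1112; x 44 y [ 76.4 147.5] 849; x 50 y [101.7 147.5] 419; x 56 y [134.7 147.2] 142; x 62 y [144.2 146.7] 9;
```

>>> carry_out(turn=[[0, 0, 0], [0, 0, 0], [0, 0, 0], [0, 0, 0], [0, 0, 0]], offset=[[0, 0.15, 0], [0, 0.3, 0], [0, 0.45, 0], [0, 0.6, 0], [0, 0.65, 0]], gripper=[-1, -1, -1, -1, -1])

```text
clock: 20.9
eef_pos: [0.645, 0.0379, -0.0028]
tcp_rot: [0.0, 0.087, 0.996, 0.0]
wrist_force: [-0.9, 0.4, 0.6]
finger_gap: -0.0
gripper_force: 0.3
```

>>> carry_out(turn=[[0, 0, 0], [0, 0, 0], [0, 0, 0]], offset=[[0, 0.05, 0], [0, 0.08, 0], [0, 0.08, 0]], gripper=[-1, -1, -1])

```text
clock: 21.2
eef_pos: [0.6455, 0.0402, -0.0028]
tcp_rot: [0.0, 0.087, 0.996, 0.0]
wrist_force: [0.0, 0.6, 0.6]
finger_gap: -0.0001
gripper_force: 0.0
```

>>> carry_out(turn=[[0, 0, 0], [0, 0, 0], [0, 0, 0]], offset=[[0, 0.04, 0], [0, 0.04, 0], [0, 0.04, 0]], gripper=[-1, -1, -1])

```text
clock: 21.5
eef_pos: [0.6457, 0.0417, -0.0028]
tcp_rot: [0.0, 0.087, 0.996, 0.0]
wrist_force: [0.3, -0.2, -0.6]
finger_gap: 0.0002
gripper_force: 0.0
```

Run:
```python
from h import *
edges(90,195,12,66)
```

```text
tcp [[ 35.  110.4]] -0.0028 F [ 0.3 -0.2 -0.6]
y 93 x - 0; y 99 x - 0; y 105 x [23.7 44.6] 291; y 111 x [23.2 45.8] 116; y 117 x [23.2 42.6] 203; y 123 x [13.1 33.4] 218; y 129 x [13.1 47.1] 577; y 135 x [13.1 50.5] 662; y 141 x [13.1 49.8] 642; y 147 x [13.1 45.8] 595; y 153 x [13.1 47.1] 617; y 159 x [13.1 50.5] 667; y 165 x [13.1 53.8] 714; y 171 x [13.1 57.2] 767; y 177 x [14.9 59.3] 685; y 183 x [13.7 64.7] 210; y 189 x [13.1 64.8] 881; 
x 15 y [124.5 193.7] 1170; x 21 y [114.7 193.6] 1268; x 27 y [105.2 193.5] 1391; x 33 y [104.6 193.4] 1203; x 39 y [103.9 193.5] 1300; x 45 y [107.9 193.7] 974; x 51 y [133.1 194.3] 543; x 57 y [167.4 194.6] 290; x 63 y [177.1 194.7] 139;
```

>>> carry_out(turn=[[0, 0, 0], [0, 0, 0], [0, 0, 0]], offset=[[0, 0.04, 0], [0, 0.06, 0], [0, 0.06, 0]], gripper=[-1, -1, -1])

```text
clock: 21.85
eef_pos: [0.6457, 0.0436, -0.0029]
tcp_rot: [-0.0, 0.087, 0.996, -0.0]
wrist_force: [-1.7, -2.6, 0.7]
finger_gap: -0.0003
gripper_force: 1.3
```

>>> carry_out(turn=[[0, 0, 0], [0, 0, 0]], offset=[[0, 0.04, 0], [0, 0.04, 0]], gripper=[-1, -1])

```text
clock: 22.05
eef_pos: [0.646, 0.0445, -0.0026]
tcp_rot: [-0.0, 0.087, 0.996, -0.001]
wrist_force: [-2.1, -4.9, 2.6]
finger_gap: 0.0002
gripper_force: 2.4
```

Firm contact with the end stop. I'll draw back along -y, rise, and check.

>>> carry_out(turn=[[0, 0, 0], [0, 0, 0], [0, 0, 0], [0, 0, 0], [0, 0, 0]], offset=[[0, -0.1, 0], [0, -0.5, 0], [0, -1.0, -0.8], [-0.3, -1.5, -1.8], [-0.6, -1.7, -2.3]], gripper=[-1, -1, -1, -1, -1])

```text
clock: 22.55
eef_pos: [0.6597, -0.0283, 0.0921]
tcp_rot: [0.002, 0.088, 0.996, -0.0]
wrist_force: [1.7, 0.4, -1.3]
finger_gap: -0.0001
gripper_force: 0.0
```

>>> carry_out(turn=[[0, 0, 0], [0, 0, 0], [0, 0, 0]], offset=[[0, 0, 0], [0, 0, 0], [0, 0, 0]], gripper=[-1, -1, -1])

```text
clock: 22.85
eef_pos: [0.6561, -0.0248, 0.0873]
tcp_rot: [-0.002, 0.087, 0.996, 0.0]
wrist_force: [-0.3, 0.1, -0.6]
finger_gap: 0.0003
gripper_force: 0.0
```

Run:
```python
from h import *
edges(100,195,12,66)
im,d,s=snap('wrist'); hsv=cv2.cvtColor(im,cv2.COLOR_RGB2HSV).astype(int)
m=(((hsv[...,0]<10)|(hsv[...,0]>172))&(hsv[...,1]>130)&(hsv[...,2]>60))
q=np.argwhere(m)[:,::-1]; j=jig(ray('wrist',q,.021,s)); k=(j[:,0]>-75)&(j[:,0]<75)&(j[:,1]>30)&(j[:,1]<130); j=j[k]
print(len(j),j.min(0),j.max(0), cv2.minAreaRect(j.astype(np.float32)))
m2=(hsv[...,2]<70); q=np.argwhere(m2)[:,::-1]; jj=jig(ray('wrist',q,.042,s))
k=(np.hypot(jj[:,0],jj[:,1]-112)<62)&(np.hypot(jj[:,0],jj[:,1]-112)>30)&(jj[:,0]<0); print('knob',k.sum(),np.median(jj[k],0) if k.any() else '')
```

```text
tcp [[56.8 46.8]] 0.0873 F [-0.3  0.1 -0.6]
y 103 x - 0; y 109 x - 0; y 115 x - 0; y 121 x [18.7 64.8] 146; y 127 x [13.6 64.8] 410; y 133 x [13.6 64.8] 412; y 139 x [14.5 64.8] 404; y 145 x [14.5 64.8] 405; y 151 x [14.5 64.8] 405; y 157 x [14.5 64.8] 404; y 163 x [14.5 64.8] 405; y 169 x [14.5 64.8] 405; y 175 x [14.5 64.8] 402; y 181 x [16.2 58.9] 160; y 187 x [13.6 64.8] 351; y 193 x [13.6 64.8] 343; 
x 15 y [125.1 193.8] 487; x 21 y [123.9 193.5] 564; x 27 y [124.1 193.7] 530; x 33 y [123.1 193.5] 510; x 39 y [122.9 193.6] 558; x 45 y [122.6 193.4] 551; x 51 y [122.2 193.5] 469; x 57 y [122.6 193.5] 459; x 63 y [122.7 193.7] 524; 
773 [-38.26617895  61.86737946] [  9.18656297 122.96417089] ((-13.52231216430664, 91.26505279541016), (71.30525970458984, 17.98184585571289), 59.23242950439453)
knob 309 [-28.71927149  71.85247855]
```

>>> carry_out(turn=[[0, 0, 0], [0, 0, 0], [0, 0, 0], [0, 0, 0], [0, 0, 0]], offset=[[0.6, 0.15, 0], [1.3, 0.3, 0], [2.1, 0.5, 0], [2.8, 0.65, 0], [2.95, 0.65, 0]], gripper=[-1, -1, -1, -1, -1])

```text
clock: 23.45
eef_pos: [0.5411, 0.0229, 0.0879]
tcp_rot: [-0.004, 0.086, 0.996, 0.0]
wrist_force: [1.0, -0.2, -1.2]
finger_gap: 0.0003
gripper_force: 0.0
```

>>> carry_out(turn=[[0, 0, 0], [0, 0, 0], [0, 0, 0], [0, 0, 0], [0, 0, 0]], offset=[[0, 0, 0.6], [0, 0, 1.3], [0, 0, 1.8], [0, 0, 1.9], [0, 0, 1.9]], gripper=[-1, -1, -1, -1, -1])

```text
clock: 23.95
eef_pos: [0.5465, 0.0205, 0.0122]
tcp_rot: [-0.001, 0.087, 0.996, 0.0]
wrist_force: [0.6, -0.5, 0.4]
finger_gap: -0.0001
gripper_force: 0.0
```

Run:
```python
from h import *
im,d,s=snap('wrist'); print(s['eef_pos'],jig(s['eef_pos']),s['wrist_force'])
t,_,_=snap('top'); hsv=cv2.cvtColor(t,cv2.COLOR_RGB2HSV).astype(int)
# saturation profile along y through the home wedge (top camera), wedge top ~.019
c=get_calibration('top')
for x in (30,45,55):
    ys=np.arange(112,196,3); P=np.c_[world(np.c_[np.full(len(ys),x),ys]),np.full(len(ys),.018)]
    p=cv2.projectPoints(P,np.array(c['rvec'],float),np.array(c['tvec'],float),np.array(c['intrinsics']),None)[0][:,0].round().astype(int)
    print(x,[(int(y),int(hsv[b,a,1])) for y,(a,b) in zip(ys,p)])
```

```text
[0.54654703 0.02054031 0.01221612] [[-58.95558054  72.38116969]] [ 0.64505728 -0.50913041  0.41348713]
30 [(112, 109), (115, 111), (118, 104), (121, 61), (124, 9), (127, 9), (130, 33), (133, 29), (136, 29), (139, 29), (142, 31), (145, 30), (148, 30), (151, 36), (154, 31), (157, 30), (160, 31), (163, 35), (166, 32), (169, 30), (172, 34), (175, 34), (178, 29), (181, 13), (184, 23), (187, 25), (190, 25), (193, 23)]
45 [(112, 111), (115, 108), (118, 111), (121, 71), (124, 2), (127, 25), (130, 18), (133, 18), (136, 21), (139, 21), (142, 18), (145, 23), (148, 25), (151, 22), (154, 22), (157, 24), (160, 26), (163, 17), (166, 24), (169, 25), (172, 27), (175, 27), (178, 27), (181, 18), (184, 24), (187, 26), (190, 23), (193, 23)]
55 [(112, 110), (115, 115), (118, 99), (121, 37), (124, 37), (127, 9), (130, 16), (133, 13), (136, 9), (139, 18), (142, 16), (145, 14), (148, 12), (151, 11), (154, 16), (157, 20), (160, 19), (163, 17), (166, 16), (169, 19), (172, 20), (175, 18), (178, 13), (181, 16), (184, 24), (187, 24), (190, 26), (193, 26)]
```

The wedge is home: the top view shows no plywood between it and the end stop. The hand is behind the knob, with the gate at about 2.2 rad. I'll push the gate in two phases.

>>> carry_out(turn=[[0, 0, 0], [0, 0, 0], [0, 0, 0], [0, 0, 0], [0, 0, 0]], offset=[[-0.3, 0, 0], [-0.46, -0.1, 0], [-0.62, -0.17, 0], [-0.82, -0.22, 0], [-1.02, -0.25, 0]], gripper=[-1, -1, -1, -1, -1])

```text
clock: 24.55
eef_pos: [0.5853, 0.0031, 0.0134]
tcp_rot: [0.0, 0.087, 0.996, -0.0]
wrist_force: [-1.8, -0.4, -0.4]
finger_gap: 0.0003
gripper_force: 0.6
```

>>> carry_out(turn=[[0, 0, 0], [0, 0, 0], [0, 0, 0], [0, 0, 0], [0, 0, 0]], offset=[[-0.17, 0.02, 0], [-0.33, 0.05, 0], [-0.5, 0.12, 0], [-0.68, 0.2, 0], [-0.92, 0.4, 0]], gripper=[-1, -1, -1, -1, -1])

```text
clock: 25.05
eef_pos: [0.6241, 0.0131, 0.013]
tcp_rot: [-0.001, 0.087, 0.996, -0.0]
wrist_force: [-1.0, -0.1, 0.2]
finger_gap: -0.0001
gripper_force: 0.6
```

```bash
cat >> h.py <<'E'
def gate():
    im,d,s=snap('wrist'); hsv=cv2.cvtColor(im,cv2.COLOR_RGB2HSV).astype(int)
    m=(((hsv[...,0]<10)|(hsv[...,0]>172))&(hsv[...,1]>130)&(hsv[...,2]>60))
    q=np.argwhere(m)[:,::-1]; j=jig(ray('wrist',q,.021,s)); k=(np.hypot(j[:,0],j[:,1]-112)<75)&(np.hypot(j[:,0],j[:,1]-112)>12); j=j[k]
    v=np.median(j,0)-[0,113] if len(j) else 0
    print('tcp',jig(s['eef_pos']).round(1),s['eef_pos'][2].round(4),'F',s['wrist_force'].round(1),'red',len(j),j.min(0) if len(j) else '',j.max(0) if len(j) else '','gate~',np.arctan2(-v[1],v[0]) if len(j) else '')
E
python3 - <<'E'
from h import *
gate()
E
```

```text
tcp [[18.7 78.6]] 0.013 F [-1.  -0.1  0.2] red 401 [ 5.11553043 88.93105332] [ 24.47692876 107.1805866 ] gate~ 0.8036520755424663
```

>>> carry_out(turn=[[0, 0, 0], [0, 0, 0], [0, 0, 0], [0, 0, 0], [0, 0, 0]], offset=[[0.25, -0.1, 0], [0.25, -0.9, 0], [-0.2, -0.9, 0], [-0.62, -0.9, 0], [-0.62, -0.9, 0]], gripper=[-1, -1, -1, -1, -1])

```text
clock: 25.6
eef_pos: [0.6443, -0.0278, 0.0137]
tcp_rot: [0.002, 0.087, 0.996, -0.0]
wrist_force: [-0.8, 0.1, 0.7]
finger_gap: -0.0003
gripper_force: 0.0
```

>>> carry_out(turn=[[0, 0, 0], [0, 0, 0], [0, 0, 0], [0, 0, 0], [0, 0, 0]], offset=[[0, 0.25, 0], [0, 0.5, 0], [-0.05, 0.75, 0], [-0.12, 0.95, 0], [-0.15, 1.1, 0]], gripper=[-1, -1, -1, -1, -1])

```text
clock: 26.1
eef_pos: [0.6559, 0.017, 0.0133]
tcp_rot: [0.0, 0.086, 0.996, 0.0]
wrist_force: [0.3, -0.7, 0.6]
finger_gap: -0.0001
gripper_force: 0.6
```

Run:
```python
from h import *
gate()
```

```text
tcp [[49.4 87.9]] 0.0133 F [ 0.3 -0.7  0.6] red 875 [ 11.6268059  103.12612708] [ 47.04971682 116.19933573] gate~ 0.11157580252419942
```

>>> carry_out(turn=[[0, 0, 0], [0, 0, 0], [0, 0, 0]], offset=[[0, 0.1, 0], [0, 0.15, 0], [0, 0.15, 0]], gripper=[-1, -1, -1])

```text
clock: 26.45
eef_pos: [0.6564, 0.0217, 0.013]
tcp_rot: [-0.0, 0.087, 0.996, 0.0]
wrist_force: [-0.3, -1.0, -0.5]
finger_gap: -0.0003
gripper_force: 0.1
```

>>> carry_out(turn=[[0, 0, 0], [0, 0, 0]], offset=[[0, 0.04, 0], [0, 0.04, 0]], gripper=[-1, -1])

```text
clock: 26.65
eef_pos: [0.6565, 0.0223, 0.013]
tcp_rot: [-0.001, 0.087, 0.996, -0.001]
wrist_force: [0.5, -3.5, 0.7]
finger_gap: 0.0003
gripper_force: 1.7
```

>>> carry_out(turn=[[0, 0, 0], [0, 0, 0]], offset=[[0, 0.04, 0], [0, 0.04, 0]], gripper=[-1, -1])

```text
clock: 26.85
eef_pos: [0.6566, 0.0227, 0.0131]
tcp_rot: [-0.001, 0.087, 0.996, -0.001]
wrist_force: [-1.3, -6.6, 0.0]
finger_gap: -0.0002
gripper_force: 3.6
```

>>> carry_out(turn=[[0, 0, 0], [0, 0, 0], [0, 0, 0], [0, 0, 0], [0, 0, 0]], offset=[[0, -0.15, 0], [0, -0.7, 0], [0, -1.2, -0.8], [0, -1.4, -1.8], [0, -1.4, -2.4]], gripper=[-1, -1, -1, -1, -1])

```text
clock: 27.35
eef_pos: [0.6487, -0.0317, 0.1117]
tcp_rot: [0.002, 0.088, 0.996, 0.0]
wrist_force: [-0.3, 0.2, -0.2]
finger_gap: -0.0003
gripper_force: 0.0
```

>>> carry_out(turn=[[0, 0, 0], [0, 0, 0], [0, 0, 0]], offset=[[0, 0, 0], [0, 0, 0], [0, 0, 0]], gripper=[-1, -1, -1])

```text
clock: 27.65
eef_pos: [0.6464, -0.0298, 0.1078]
tcp_rot: [-0.001, 0.087, 0.996, 0.0]
wrist_force: [-0.6, 0.2, -0.9]
finger_gap: 0.0
gripper_force: 0.0
```

Run:
```python
from h import *
gate(); edges(110,195,12,66); edges(-190,-90,-75,10)
```

```text
tcp [[48.1 40.1]] 0.1078 F [-0.6  0.2 -0.9] red 379 [ 11.9923759  107.73947589] [ 60.6146253  117.32830822] gate~ 0.024953538123062946
tcp [[48.  40.1]] 0.1075 F [-0.4  0.2  0.3]
y 113 x - 0; y 119 x [22.8 61.5] 11; y 125 x [14.  65.1] 256; y 131 x [13.7 64.2] 338; y 137 x [13.9 64.2] 340; y 143 x [13.7 64.1] 338; y 149 x [13.9 64.1] 341; y 155 x [13.7 64.1] 339; y 161 x [13.9 64.4] 339; y 167 x [14.5 64.1] 333; y 173 x [14.5 64.1] 334; y 179 x [15.8 63.1] 247; y 185 x [12.7 64.4] 188; y 191 x [13.  64.1] 347; 
x 15 y [125.7 193.9] 418; x 21 y [124.3 193.5] 442; x 27 y [123.9 193.6] 441; x 33 y [123.5 193.4] 512; x 39 y [123.1 193.5] 438; x 45 y [122.8 193.5] 434; x 51 y [125.5 193.6] 409; x 57 y [128.6 193.7] 346; x 63 y [125.4 193.4] 369; 
tcp [[48.1 40.1]] 0.1074 F [ 0.1  0.  -0.5]
y -187 x - 0; y -181 x - 0; y -175 x [-60.  -44.9] 55; y -169 x [-61.6 -26.6] 269; y -163 x [-62.4 -12. ] 414; y -157 x [-63.5  -8.1] 481; y -151 x [-64.7  -8.5] 486; y -145 x [-66.2 -10.1] 492; y -139 x [-67.  -11.1] 490; y -133 x [-68.6 -12. ] 493; y -127 x [-69.3 -13.8] 494; y -121 x [-68.6 -14.6] 480; y -115 x [-64.7 -15.5] 392; y -109 x [-45.7 -16.4] 172; y -103 x - 0; y -97 x - 0; y -91 x - 0; 
x -72 y [-132.8 -120.3] 29; x -66 y [-158.6 -116.7] 326; x -60 y [-172.3 -115.6] 479; x -54 y [-173.8 -114. ] 583; x -48 y [-172.3 -112.6] 505; x -42 y [-170.8 -111.1] 573; x -36 y [-169.1 -109.8] 496; x -30 y [-167.7 -108.7] 489; x -24 y [-165.6 -107.6] 478; x -18 y [-163.6 -108. ] 452; x -12 y [-161.8 -119.4] 272; x -6 y [-160.1 -146. ] 36; x 0 y - 0; x 6 y - 0;
```

```bash
python3 -c "
from h import *
print(hand_in())"
```

```text
the job is handed in; nothing more can be done
None
```

The job is handed in: the blue wedge was pushed flat on the fence and slid home against the end stop, the gate is shut at its stop and the hand is clear; the first 36 mm or so of the slide ran with the fingertips bearing on the wedge's top edge until I re-set them.

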